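# Jack up a microscope's isolation plinth and hold it

### The arm

A 6-joint arm with a two-finger parallel gripper is mounted at the origin on the work surface. World frame = base frame: x ahead of the robot, y to its left, z up, the work surface at z = 0. Lengths are in m, angles in rad, forces in N, time in s.
With the tool pointing down it reaches from about 0.275 to 0.875 m from the base axis. Payload 12.5 kg.
Tool frame: the origin (TCP) lies between the finger pads; the fingertips stand bot.tip_extent ahead of it and the grasp point (between the pads) lies 3 mm ahead of it (bot.tip_extent is the distance from the TCP to the fingertips, in m); z points along the fingers, y is the line along which they close (so a half turn about z gives the same grasp; the last joint's range is limited). The gripper opens to 85 mm and grips with 20 to 120 N. Pads are 22 mm wide; open, the fingers measure 114 mm over their backs; the gripper's body (76 mm by 85 mm) begins 54 mm behind the grasp point. The pads swing forward as they close: fully open they stand 13 mm farther back than shut.
Start: joints at [1.241, 0.351, 1.652, -0, 1.139, -0.085], TCP at [0.133, 0.534, 0.253] pointing down, gripper open.
Joint ranges: [-2.75, 2.75], [-0.79, 2.1], [0.01, 2.65], [-1.57, 4.71], [0.07, 3.14], [-2.87, 2.87]. Speed limits (rad/s): [2.22, 2.22, 2.79, 3.14, 3.14, 3.14].

### API

Orientations are given as [roll, pitch, yaw] about the fixed x, y, z axes, in that order (R = Rz(yaw) Ry(pitch) Rx(roll)).
In Python, from station import bot, optics gives the robot as it stands.
- The arm moves only by the shell command python3 -m creep 'ROWS' [FORCE]. ROWS is JSON, a list of rows, each a list of 7 numbers: the turn, a rotation vector about the tool's x, y, z in units of pi/2 rad (1.0 is pi/2 rad), then the shift along the tool's x, y, z in units of 0.25 m (1.0 is 0.25 m), then the opening, from 0 (shut) to 1 (fully open). A call has exactly 5 rows; each row shifts and turns the commanded pose from where the row before left it, along the tool's axes as they then stand; what a row does not reach is not made up. A row lasts 1/10 s, in which the tool goes at most 50 mm and 8.59 degrees, less where a joint would pass 70% of its speed; a pose out of reach is approached as far as the arm can. A call with a number of a shift or a turn outside -1 to 1 is refused whole. A call with a gripper value outside its range is refused whole. The fingers move at their own pace and stop on an object; FORCE is the grip in N (left out, the last holds). Time passes only in rows, so rows that do not move let the fingers close, or fill a call up. It gives the time, the measured TCP pose, the force, the opening and the grip force at its end, in the units of the state.
- bot.sense(): the state, without advancing time (a new reading comes with each control period).
- optics.grab_frame(name): name is "scene" or "top"; returns a dict with "frame" (384x512x3 uint8, red, green, blue), "mtx" (3x3 intrinsics, pixels), "R" (3x3) and "t" (3): a world point X has camera coordinates R X + t. Camera axes: x right, y down, z forward; pixel columns grow to the right and rows downward; lengths in m; the calibration is good to about 2 mm. A picture is of the moment at which its call begins. There is no depth.
- bot.finish_job(): hands the job in; it is judged then, once.
The state is a dict: "t": time; "qpos": joint angles; "joint_vel": joint speeds; "effort": joint torques, N m; "eef_pos": TCP position; "orientation": TCP orientation; "force": force on the tool from outside, world axes, zero at the start; "moment": the same for the moment, N m; "opening": finger opening in m; "grasp_force": force on a finger pad.
Only numpy, scipy, OpenCV 4.12 (cv2) and the standard library are available. Lean on these libraries where they do the work, as an engineer would, in place of code of your own. Each camera call takes 0.05 s, during which the arm holds its last target. There are 200 camera calls.

### The job

Release the microscope's isolation plinth for levelling: on the control box press the largest key, then the smallest, then the middle-sized one, each fully down and one at a time. Then move the lever jack so that it stands on the table with its saddle centred under the marked lift point at the end of the plinth's lift arm, pump the handle once (fully down, then let it come right back up), press it fully down again and finish while still holding it down, so that the jack alone carries the raised plinth. Keep the arm off the microscope and its plinth, and leave the other things on the table where they are.

Things in the scene. Friction and masses are not known exactly. Their poses are not given: they have to be found in the camera images.
- key_large_top (a point): centre of the top of the largest of three round white spring keys (34 mm diameter), 46 mm above the table. They stand in a row 52 mm apart, in any order, on a fixed grey control box (80 x 170 mm, 28 mm high). Each has a black collar 16 mm wider than the key, its top 6 mm below the raised key's top: a fully pressed key is flush with it
- key_medium_top (a point): the same for the middle-sized key (24 mm diameter)
- key_small_top (a point): the same for the smallest key (16 mm diameter)
- key_large (a joint): travel of the largest key: 0 up, 0.006 m fully down; spring, about 5 N when fully down
- key_medium (a joint): travel of the middle-sized key, likewise
- key_small (a joint): travel of the smallest key, likewise
- jack: lever jack, loose on the table, about 0.9 kg: grey base plate 80 mm wide, 12 thick, x from -120 to +105 mm. Origin under the plate below the fin; x points from the handle end to the saddle end, z up. On it: saddle housing at x = +65 mm, upright grip fin at 0, handle pivot between two cheeks (tops 52 mm up) at -35 mm, handle reaching to -150 mm
- jack_fin (a point): centre of the top edge of the jack's upright grip fin, 85 mm above the table: 30 mm long (along the jack's x), 14 mm thick (along y), free on both faces down to 25 mm above the plate near its ends; take it here, fingers closing along the jack's y, to slide the jack
- saddle_top (a point): centre of the top of the jack's saddle, a plain steel disc 40 mm across at jack x = +65 mm, y = 0; 60 mm above the table with the handle up; the handle raises it by up to 26 mm
- handle_pad (a point): centre of the top face of the black pad (45 x 36 x 10 mm) at the end of the jack's handle, 95 mm from the pivot (at jack x = -35 mm, 40 mm up). Handle up: at jack x = -120 mm, 83 mm above the table, sloping 0.42 rad upward away from the saddle. Fully down: level, at x = -130 mm, 45 mm above the table. Press it from above
- jack_handle (a joint): angle of the jack's handle: 0 up (a spring brings it back), 0.42 rad fully down; the saddle rises 0.062 m per rad. Pressing the pad takes about 2 to 5 N, and 9 to 15 N while the plinth is being lifted
- isolator: fixed frame that carries the dark plinth (300 x 260 mm, top 95 mm up), the microscope (470 mm up) and the lift arm. Origin on the table under the plinth's centre. The arm leaves the plinth's -y side: aluminium bar 42 mm wide, 12 thick, top 92 mm up, ending at y = -265 mm. The plinth is hinged along its +y edge, so the arm's end can be raised
- lift_pad (a point): the lift point: centre of the underside of a round black pad (36 mm diameter) under the free end of the lift arm, 70 mm above the table (10 mm above the lowered saddle); marked on the arm's upper side, right above, by a dark ring and small boss, which stands to 100 mm. At isolator x = 0, y = -240 mm
- slide_box: wooden slide box 100 x 200 x 50 mm, leave alone; origin under its centre
- petri_dishes: stack of clear dishes, 93 mm diameter, 42 mm high, leave alone; origin under its centre
- beaker: glass beaker, 68 mm diameter, 85 mm high, leave alone; origin under its centre
- reagent_bottle: amber bottle, 60 mm diameter, 140 mm high, leave alone; origin under its centre
- tip_box: pipette tip box 80 x 120 mm, 67 mm high, leave alone; origin under its centre
- lab_spatula: flat spatula 170 mm long, lying, leave alone; origin under its middle

How it is judged:
By the outcome, as a careful person would: the job done as asked, in the order asked, and still so for the second after the job is handed in, while the arm keeps its last pose, push and grip.
It also fails if it takes over 72 s, if anything falls off the work surface, if the arm or the gripper's body presses on something with over 40 N, if the wrist force passes 120 N, or if a joint passes its speed limit or range.

## Working session

There is one attempt and no reset: what is moved stays moved. The work goes in short steps, Python scripts to look and compute and a shell command to move; the robot and the scene stay as the last step left them, time stands still between calls to the robot, and variables do not carry over. Pictures are saved under pics/ and viewed, at most 10 in all, crops included, and the job is handed in when it is done.

```bash
ls; mkdir -p pics; python3 - <<'E'
from station import bot, optics
import cv2,json
s=bot.sense();print(s, bot.tip_extent)
for n in("scene","top"):
    f=optics.grab_frame(n);print(n,f["mtx"],f["R"],f["t"])
    cv2.imwrite(f"pics/{n}0.png",cv2.resize(f["frame"][:,:,::-1],(800,600),interpolation=cv2.INTER_CUBIC))
E
```

```text
pics
{'t': 0.0, 'qpos': array([ 1.24143957e+00,  3.51242644e-01,  1.65241049e+00, -2.03579261e-05,
        1.13911579e+00, -8.46173530e-02]), 'joint_vel': array([ 0.00028496,  0.00049197,  0.00034379, -0.00066459,  0.00016876,
        0.00092907]), 'effort': array([-6.55347721e-04, -5.06113672e+01, -2.91403323e+01, -1.63205736e-04,
        4.57466158e-03,  2.94286315e-05]), 'eef_pos': array([0.13315737, 0.53332526, 0.25276007]), 'orientation': array([-3.14041903e+00, -8.10000784e-05,  2.89686173e+00]), 'force': array([0.72739837, 1.08728144, 0.02191455]), 'moment': array([ 0.06093126,  0.03359682, -0.0189173 ]), 'grasp_force': 0.0, 'opening': 0.08511109804166068} 0.022
scene [[364.85443226   0.         258.55586666]
 [  0.         364.85443226 191.08943169]
 [  0.           0.           1.        ]] [[ 0.55123716  0.83433594 -0.00459662]
 [ 0.70081206 -0.4659949  -0.54010296]
 [-0.45276931  0.29450345 -0.8415864 ]] [-0.29221702 -0.37809716  1.39710006]
top [[375.63759932   0.         253.24360414]
 [  0.         375.63759932 190.69972036]
 [  0.           0.           1.        ]] [[-0.00610049 -0.99981851  0.01804829]
 [-0.99195683  0.00376863 -0.12652049]
 [ 0.12642951 -0.01867496 -0.99179979]] [-0.01788669  0.61398092  1.24826504]
```

View pics/scene0.png

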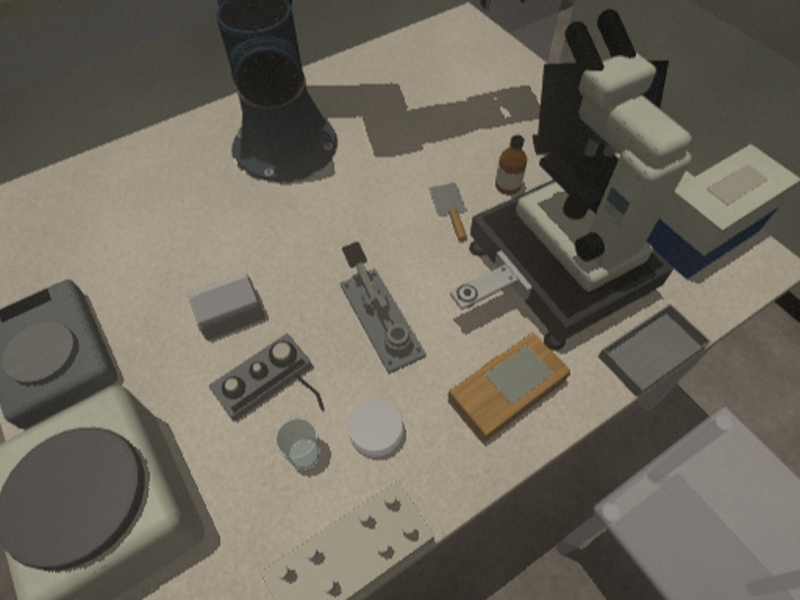

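View pics/top0.png

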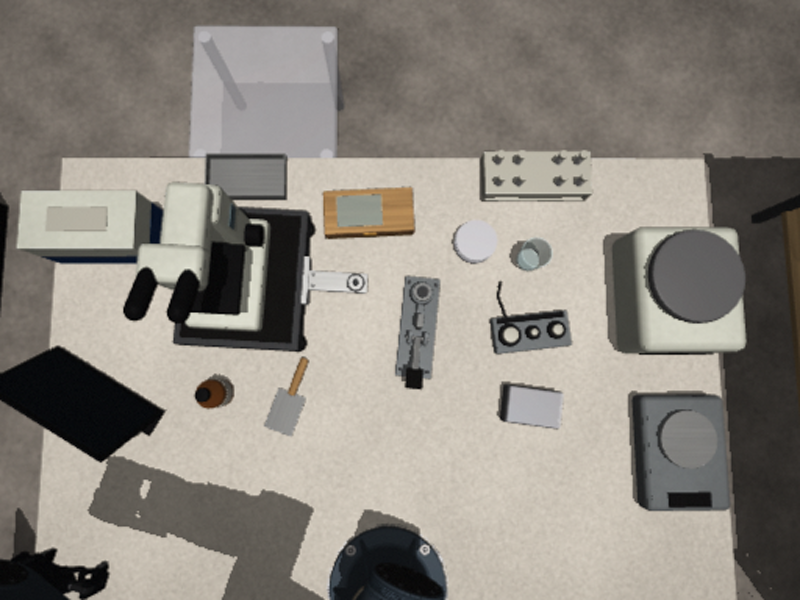

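The scene view (800x600 px) shows the keys: large (283,351), small (258,369) and medium (233,386). The jack's saddle is at (398,335), its pad at (355,254), and the lift ring at (466,293). The top view shows the keys at (511,335), (533,331) and (557,329), the saddle at (421,291), the pad at (414,379) and the ring at (356,282). I'll enlarge these next.

```bash
cat > h.py <<'E'
import numpy as np, cv2
from station import bot, optics
def ray(f,p):
    d=f["R"].T@np.linalg.inv(f["mtx"])@[p[0],p[1],1]; return -f["R"].T@f["t"], d
def plane(f,p,z):
    o,d=ray(f,p); return o+d*(z-o[2])/d[2]
def tri(fa,pa,fb,pb):
    P=[f["mtx"]@np.c_[f["R"],f["t"]] for f in(fa,fb)]
    X=cv2.triangulatePoints(P[0],P[1],np.array(pa,float).reshape(2,1),np.array(pb,float).reshape(2,1)); return (X[:3]/X[3]).ravel()
def proj(f,X):
    c=f["R"]@X+f["t"]; u=f["mtx"]@c; return u[:2]/u[2]
def blobs(f,box,kind,th,amin=8):
    x0,y0,x1,y1=box; g=cv2.cvtColor(f["frame"],cv2.COLOR_RGB2GRAY)[y0:y1,x0:x1]
    m=((g>th) if kind=='w' else (g<th)).astype(np.uint8)
    n,l,s,c=cv2.connectedComponentsWithStats(m,connectivity=4)
    return [(np.round(c[i]+[x0,y0],2).tolist(),int(s[i,4]),s[i,2:4].tolist()) for i in range(1,n) if s[i,4]>=amin]
E
python3 - <<'E'
from h import *
t=optics.grab_frame("top");s=optics.grab_frame("scene")
a=cv2.resize(t["frame"][165:255,195:375],(800,400),interpolation=cv2.INTER_CUBIC)  # x4.444
b=cv2.resize(s["frame"][145:270,130:330],(800,500),interpolation=cv2.INTER_CUBIC)  # x4
cv2.imwrite("pics/a.png",a[:,:,::-1]);cv2.imwrite("pics/b.png",b[:,:,::-1])
for th in(150,170):
  print(th,blobs(t,(314,198,368,226),'w',th)); print(blobs(s,(138,212,200,262),'w',th))
print(blobs(t,(250,225,285,255),'b',40),blobs(s,(212,150,245,175),'b',45))
E
```

```text
150 [([316.94, 199.85], 33, [8, 5]), ([334.82, 198.82], 66, [30, 4]), ([358.93, 216.31], 188, [38, 28]), ([356.72, 210.41], 29, [6, 6]), ([326.83, 213.83], 64, [9, 9]), ([342.0, 212.0], 9, [3, 3]), ([314.31, 221.77], 13, [2, 9])]
[([153.58, 222.72], 584, [45, 30]), ([194.3, 217.9], 131, [16, 20]), ([197.19, 240.95], 21, [6, 7]), ([186.5, 255.12], 344, [34, 17]), ([139.28, 259.22], 18, [5, 6])]
170 [([316.81, 199.81], 32, [7, 5]), ([334.98, 198.78], 65, [30, 4]), ([358.94, 216.8], 171, [37, 28]), ([356.88, 210.46], 24, [5, 6]), ([326.58, 213.88], 59, [9, 9]), ([341.88, 212.12], 8, [3, 3]), ([314.27, 222.18], 11, [2, 8])]
[]
[([264.43, 241.73], 119, [10, 14])] []
```

View pics/a.png

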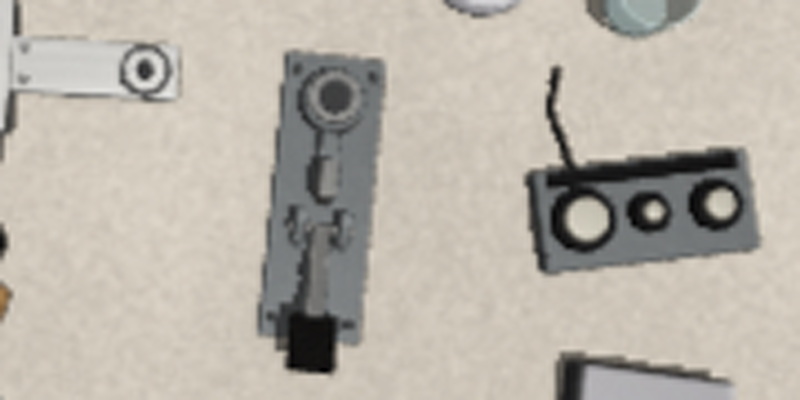

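View pics/b.png

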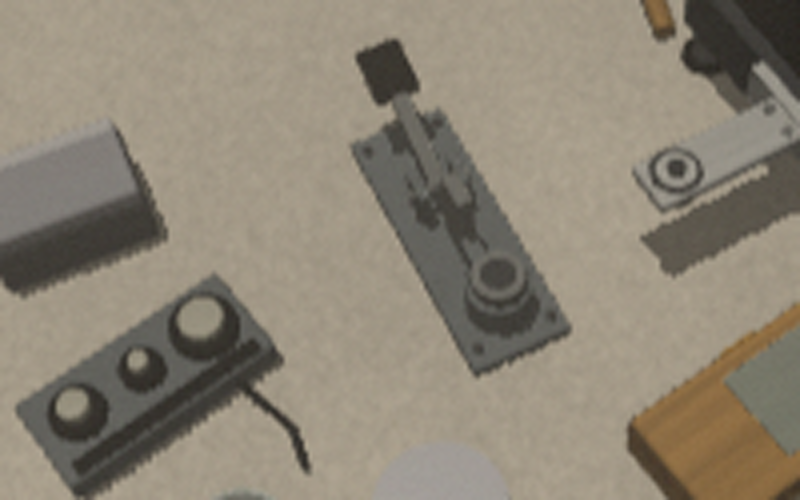

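Top crop: lift ring at (146,70), saddle at (333,97), pad at (312,343), and the fin around (323,175). The row of keys reads large, small, medium from left to right. Scene crop: ring (677,169), saddle (498,278), pad (387,71), keys (203,317), (141,360) and (76,406).

```bash
cat > picks.py <<'E'
from h import *
t=optics.grab_frame("top");s=optics.grab_frame("scene")
A=lambda u,v:((u+.5)/(800/180)-.5+195,(v+.5)/(400/90)-.5+165)
B=lambda u,v:((u+.5)/4-.5+130,(v+.5)/4-.5+145)
P=dict(large=((326.8,213.9),B(203,317),.046),small=((341.95,212.05),B(141,360),.046),med=((356.8,210.43),B(76,406),.046),
 saddle=(A(333,97),B(498,278),.060),pad=(A(311,345),B(387,71),.083),ring=(A(146,70),B(677,169),.096))
E
python3 - <<'E'
from picks import *
for k,(a,b,z) in P.items(): print(k,tri(t,a,s,b).round(4),plane(t,a,z).round(4),plane(s,b,z).round(4))
# jack plate corners (top z=.012)
C=[plane(t,A(*p),.012) for p in((287,53),(384,62),(357,342),(261,333))]
print(np.round(C,4)); 
f=(C[0]+C[1])/2;r=(C[2]+C[3])/2;print(f,r,np.degrees(np.arctan2(*(f-r)[1::-1])),np.linalg.norm(f-r))
C=[plane(s,B(*p),.012) for p in((570,328),(477,375),(352,147),(440,112))]
f=(C[0]+C[1])/2;r=(C[2]+C[3])/2;print(f,r,np.degrees(np.arctan2(*(f-r)[1::-1])),np.linalg.norm(f-r))
# isolator arm edges
q=[plane(t,A(*p),.092) for p in((20,38),(180,46),(20,92),(178,99))];print(np.round(q,4))
E
```

```text
large [ 0.5327 -0.2682  0.0505] [ 0.5327 -0.27    0.046 ] [ 0.5307 -0.2671  0.046 ]
small [ 0.5388 -0.3198  0.0504] [ 0.5387 -0.3219  0.046 ] [ 0.537  -0.3186  0.046 ]
med [ 0.5442 -0.3718  0.0471] [ 0.544  -0.3729  0.046 ] [ 0.5441 -0.3711  0.046 ]
saddle [ 0.6256 -0.0768  0.056 ] [ 0.6255 -0.0757  0.06  ] [ 0.627  -0.0788  0.06  ]
pad [ 0.4389 -0.0565  0.0805] [ 0.4391 -0.056   0.083 ] [ 0.4404 -0.0577  0.083 ]
ring [0.6411 0.0648 0.0981] [0.6412 0.0646 0.096 ] [0.6403 0.0663 0.096 ]
[[ 0.6675 -0.0427  0.012 ]
 [ 0.66   -0.1194  0.012 ]
 [ 0.4405 -0.0951  0.012 ]
 [ 0.4478 -0.0207  0.012 ]]
[ 0.66376668 -0.0810557   0.012     ] [ 0.44414477 -0.05791243  0.012     ] -6.015501172013463 0.22083793420077782
[ 0.66567257 -0.08233563  0.012     ] [ 0.44536081 -0.0584696   0.012     ] -6.182653468018589 0.22160067951555523
[[0.6661 0.1582 0.092 ]
 [0.6597 0.0396 0.092 ]
 [0.6257 0.1577 0.092 ]
 [0.62   0.0411 0.092 ]]
```

```bash
cat > go.py <<'E'
import sys,numpy as np
from station import bot
from scipy.spatial.transform import Rotation as Ro
s=bot.sense();R=Ro.from_euler('xyz',s["orientation"])
for a in sys.argv[1:]:
    v=np.array(eval(a))-s["eef_pos"]; print(a,"units",(R.inv().apply(v)/.25).round(4))
w=Ro.from_euler('xyz',[np.pi,0,np.radians(173.9)]); print("turn",((R.inv()*w).as_rotvec()/(np.pi/2)).round(4))
print("t",round(s["t"],2),"pos",s["eef_pos"].round(4),"rpy",s["orientation"].round(3),"F",s["force"].round(1),"open",s["opening"],s["grasp_force"],"q",s["qpos"].round(2))
E
python3 -m creep '[[0,0,-0.044,0,0,0,0],[0,0,-0.044,0,0,0,0],[0,0,0,-0.08,-0.16,0,0],[0,0,0,-0.08,-0.16,0,0],[0,0,0,-0.08,-0.16,0,0]]' 40
python3 go.py "[.18,.33,.25]" "[.34,.05,.2]"  "[.46,-.2,.2]" "[.532,-.2685,.12]"
```

```text
t: 0.8
eef_pos: [0.1803, 0.4064, 0.253]
orientation: [-3.141, -0.0, 3.036]
force: [0.6, 1.2, 1.3]
opening: 0.0122
grasp_force: 0.0
[.18,.33,.25] units [-0.0311 -0.3039  0.0122]
[.34,.05,.2] units [-0.7857 -1.3501  0.2125]
[.46,-.2,.2] units [-1.3685 -2.2938  0.2128]
[.532,-.2685,.12] units [-1.6838 -2.5358  0.5329]
turn [-0.0002 -0.      0.0005]
t 0.8 pos [0.1803 0.4064 0.253 ] rpy [-3.141 -0.     3.036] F [0.6 1.2 1.3] open 0.012151559468204858 0.0 q [ 1.05  0.16  1.91 -0.    1.08 -0.42]
```

```bash

python3 -m creep '[[0,0,0,-0.02,-0.15,0,0],[0,0,0,-0.02,-0.15,0,0],[0,0,0,-0.093,-0.13,0.025,0],[0,0,0,-0.093,-0.13,0.025,0],[0,0,0,-0.093,-0.13,0.025,0]]'
python3 -m creep '[[0,0,0,-0.093,-0.13,0.025,0],[0,0,0,-0.093,-0.13,0.025,0],[0,0,0,-0.093,-0.13,0.025,0],[0,0,0,-0.093,-0.13,0.025,0],[0,0,0,-0.093,-0.13,0.025,0]]'
python3 -m creep '[[0,0,0,-0.09,-0.12,0,0],[0,0,0,-0.09,-0.12,0,0],[0,0,0,-0.09,-0.12,0,0],[0,0,0,-0.09,-0.12,0,0],[0,0,0,-0.09,-0.12,0,0]]'
python3 -m creep '[[0,0,0,-0.09,-0.12,0,0],[0,0,0,-0.09,-0.12,0,0],[0,0,0,-0.09,-0.12,0,0],[0,0,0,-0.09,-0.12,0,0],[0,0,0,0,0,0,0]]'
python3 go.py "[.532,-.2685,.1]"
```

```text
t: 1.3
eef_pos: [0.2415, 0.2266, 0.2346]
orientation: [3.141, 0.001, 3.036]
force: [0.2, 1.6, -0.2]
opening: 0.0001
grasp_force: 0.0
t: 1.8
eef_pos: [0.34, 0.0523, 0.2033]
orientation: [3.141, 0.001, 3.035]
force: [0.1, 0.9, -0.0]
opening: 0.0001
grasp_force: 0.0
t: 2.3
eef_pos: [0.4359, -0.1088, 0.2033]
orientation: [-3.142, 0.0, 3.035]
force: [0.1, 0.3, 0.1]
opening: 0.0004
grasp_force: 0.0
t: 2.8
eef_pos: [0.5135, -0.2393, 0.203]
orientation: [-3.141, 0.001, 3.033]
force: [-0.8, 0.5, -0.4]
opening: 0.0003
grasp_force: 0.0
[.532,-.2685,.1] units [-0.0858 -0.1079  0.4124]
turn [-0.0006  0.0008 -0.0014]
t 2.8 pos [ 0.5135 -0.2393  0.203 ] rpy [-3.141e+00  1.000e-03  3.033e+00] F [-0.8  0.5 -0.4] open 0.00031036243106767814 0.0 q [-0.52  0.44  1.66 -0.    1.04 -1.98]
```

```bash

python3 -m creep '[[0,0,0,-0.085,-0.108,0.07,0],[0,0,0,0,0,0.16,0],[0,0,0,0,0,0.16,0],[0,0,0,0,0,0.08,0],[0,0,0,0,0,0,0]]'
python3 -m creep '[[0,0,0,0,0,0.06,0],[0,0,0,0,0,0.02,0],[0,0,0,0,0,0.012,0],[0,0,0,0,0,0,0],[0,0,0,0,0,0,0]]'
python3 go.py
```

```text
t: 3.3
eef_pos: [0.5287, -0.2639, 0.083]
orientation: [3.139, -0.005, 3.035]
force: [-0.3, 0.4, -0.2]
opening: 0.0002
grasp_force: 0.0
t: 3.8
eef_pos: [0.531, -0.2654, 0.0657]
orientation: [-3.141, 0.002, 3.035]
force: [-7.1, 4.8, 24.0]
opening: 0.0002
grasp_force: 12.0
turn [-0.0006  0.0014  0.0001]
t 3.8 pos [ 0.531  -0.2654  0.0657] rpy [-3.141e+00  2.000e-03  3.035e+00] F [-7.1  4.8 24. ] open 0.00021098530964135304 12.048686189664295 q [-0.54  0.67  1.66  0.    0.81 -2.01]
```

```bash
python3 - <<'E'
from h import *
t=optics.grab_frame("top");s=optics.grab_frame("scene")
a=cv2.resize(t["frame"][185:235,310:375],(390,300),interpolation=cv2.INTER_CUBIC)
b=cv2.resize(s["frame"][200:275,130:215],(400,353),interpolation=cv2.INTER_CUBIC)
c=np.zeros((353,800,3),np.uint8);c[:300,:390]=a;c[:,400:]=b
cv2.imwrite("pics/c.png",c[:,:,::-1]);print(bot.sense()["force"],bot.sense()["eef_pos"])
E
```

```text
[-8.13851122  4.83818297 24.74757287] [ 0.53105331 -0.26541723  0.06572309]
```

View pics/c.png

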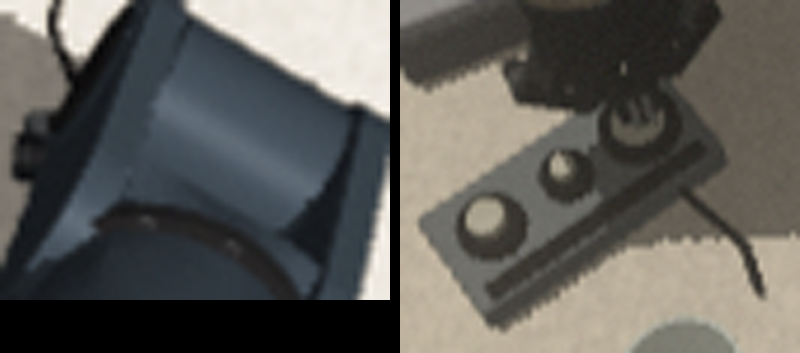

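The scene crop shows the shut fingers resting on the large key at (637,125). The key is level with its collar, and the 24 N reading means it is on its stop.

```bash

python3 -m creep '[[0,0,0,0,0,-0.01,0],[0,0,0,0,0,-0.01,0],[0,0,0,0,0,-0.01,0],[0,0,0,0,0,-0.06,0],[0,0,0,0,0,0,0]]'
python3 go.py "[.538,-.3205,.083]"; python3 -c "from station import bot;print(bot.tip_extent)"
```

```text
t: 4.4
eef_pos: [0.5311, -0.2656, 0.0873]
orientation: [-3.14, 0.002, 3.035]
force: [0.9, 0.0, -0.2]
opening: -0.0
grasp_force: 0.0
[.538,-.3205,.083] units [-0.0509 -0.2153  0.0177]
turn [-0.0007  0.0015 -0.    ]
t 4.4 pos [ 0.5311 -0.2656  0.0873] rpy [-3.140e+00  2.000e-03  3.035e+00] F [ 0.9  0.  -0.2] open -1.6223874812082875e-05 0.0 q [-0.54  0.64  1.66 -0.    0.85 -2.01]
0.022
```

```bash

python3 -m creep '[[0,0,0,-0.025,-0.108,0,0],[0,0,0,-0.026,-0.108,0,0],[0,0,0,0,0,0.03,0],[0,0,0,0,0,0.02,0],[0,0,0,0,0,0,0]]'
python3 -m creep '[[0,0,0,0,0,0.012,0],[0,0,0,0,0,0,0],[0,0,0,0,0,0,0],[0,0,0,0,0,0,0],[0,0,0,0,0,0,0]]'
python3 -m creep '[[0,0,0,0,0,0.012,0],[0,0,0,0,0,0.01,0],[0,0,0,0,0,0,0],[0,0,0,0,0,0,0],[0,0,0,0,0,0,0]]'
python3 go.py
```

```text
t: 4.9
eef_pos: [0.5367, -0.3194, 0.0719]
orientation: [3.141, -0.002, 3.035]
force: [-0.6, -1.5, 1.9]
opening: 0.0001
grasp_force: 0.7
t: 5.4
eef_pos: [0.5374, -0.32, 0.07]
orientation: [3.142, 0.0, 3.035]
force: [-0.1, 1.9, 1.9]
opening: 0.0001
grasp_force: 1.3
t: 5.9
eef_pos: [0.5376, -0.3203, 0.0658]
orientation: [-3.141, 0.001, 3.035]
force: [-5.0, 5.9, 20.0]
opening: 0.0001
grasp_force: 9.9
turn [-0.0002  0.0006 -0.0001]
t 5.9 pos [ 0.5376 -0.3203  0.0658] rpy [-3.141e+00  1.000e-03  3.035e+00] F [-5.   5.9 20. ] open 6.764535373887968e-05 9.87338438630104 q [-0.61  0.72  1.57  0.    0.86 -2.08]
```

```bash

python3 -m creep '[[0,0,0,0,0,-0.01,0],[0,0,0,0,0,-0.02,0],[0,0,0,0,0,-0.06,0],[0,0,0,0,0,0,0],[0,0,0,0,0,0,0]]'
python3 go.py "[.544,-.372,.075]" 
```

```text
t: 6.4
eef_pos: [0.5373, -0.3204, 0.0872]
orientation: [-3.141, 0.001, 3.035]
force: [-0.8, 0.6, 0.0]
opening: 0.0001
grasp_force: 0.0
[.544,-.372,.075] units [-0.0486 -0.2023  0.0487]
turn [-0.0003  0.0004 -0.0001]
t 6.4 pos [ 0.5373 -0.3204  0.0872] rpy [-3.141e+00  1.000e-03  3.035e+00] F [-0.8  0.6  0. ] open 0.00013642455253120336 0.0 q [-0.61  0.68  1.56 -0.    0.89 -2.08]
```

```bash

python3 -m creep '[[0,0,0,-0.0235,-0.103,0,0],[0,0,0,-0.0235,-0.103,0,0],[0,0,0,0,0,0.03,0],[0,0,0,0,0,0.02,0],[0,0,0,0,0,0,0]]'
python3 -m creep '[[0,0,0,0,0,0.012,0],[0,0,0,0,0,0.012,0],[0,0,0,0,0,0.01,0],[0,0,0,0,0,0,0],[0,0,0,0,0,0,0]]'
python3 go.py "[.544,-.372,.075]"
```

```text
t: 6.9
eef_pos: [0.5428, -0.3715, 0.0728]
orientation: [3.14, -0.002, 3.035]
force: [0.6, 0.8, -0.7]
opening: -0.0001
grasp_force: 0.0
t: 7.4
eef_pos: [0.5436, -0.3722, 0.0661]
orientation: [3.141, 0.0, 3.035]
force: [-0.5, 4.1, 5.1]
opening: -0.0002
grasp_force: 2.7
[.544,-.372,.075] units [-0.0016  0.0011 -0.0356]
turn [0.0002 0.     0.0001]
t 7.4 pos [ 0.5436 -0.3722  0.0661] rpy [3.141 0.    3.035] F [-0.5  4.1  5.1] open -0.00019598925853865474 2.680116174269642 q [-0.67  0.76  1.47  0.    0.91 -2.14]
```

Not quite on the stop yet, so I'll press 2 mm further and then lift.

```bash

python3 -m creep '[[0,0,0,0,0,0.008,0],[0,0,0,0,0,0.004,0],[0,0,0,0,0,0,0],[0,0,0,0,0,0,0],[0,0,0,0,0,0,0]]'
python3 -m creep '[[0,0,0,0,0,-0.02,0],[0,0,0,0,0,-0.02,0],[0,0,0,0,0,-0.16,0],[0,0,0,0,0,-0.16,0],[0,0,0,0,0,-0.16,0]]'
python3 go.py "[.5605,-.0702,.2]"
```

```text
t: 7.9
eef_pos: [0.5438, -0.3723, 0.0657]
orientation: [3.142, 0.0, 3.035]
force: [-9.4, 10.8, 29.6]
opening: 0.0006
grasp_force: 14.5
t: 8.4
eef_pos: [0.5433, -0.3726, 0.194]
orientation: [-3.142, -0.0, 3.035]
force: [-0.9, 0.2, -0.6]
opening: -0.0003
grasp_force: 0.0
[.5605,-.0702,.2] units [ 0.0602  1.2101 -0.0241]
turn [-0.     -0.0002 -0.    ]
t 8.4 pos [ 0.5433 -0.3726  0.194 ] rpy [-3.142 -0.     3.035] F [-0.9  0.2 -0.6] open -0.0003450387627397033 0.0 q [-0.67  0.61  1.4  -0.    1.13 -2.14]
```

```bash

python3 -m creep '[[0,0,0,0.0067,0.1345,0,0.6],[0,0,0,0.0067,0.1345,0,0.6],[0,0,0,0.0067,0.1345,0,0.6],[0,0,0,0.0067,0.1345,0,0.6],[0,0,0,0.0067,0.1345,0,0.6]]' 60
python3 -m creep '[[0,0,0,0.0067,0.1345,0,0.6],[0,0,0,0.0067,0.1345,0,0.6],[0,0,0,0.0067,0.1345,0,0.6],[0,0,0,0.0067,0.1345,0,0.6],[0,0,0,0,0,0,0.6]]'
python3 go.py "[.5605,-.0702,.078]"
```

```text
t: 8.9
eef_pos: [0.553, -0.2034, 0.1927]
orientation: [-3.141, 0.0, 3.035]
force: [0.1, -0.3, -0.2]
opening: 0.0513
grasp_force: 0.0
t: 9.4
eef_pos: [0.5607, -0.067, 0.1927]
orientation: [3.141, -0.0, 3.038]
force: [0.4, -0.3, 0.6]
opening: 0.0516
grasp_force: 0.0
[.5605,-.0702,.078] units [-0.0006 -0.0129  0.4589]
turn [ 0.0003 -0.      0.0019]
t 9.4 pos [ 0.5607 -0.067   0.1927] rpy [ 3.141 -0.     3.038] F [ 0.4 -0.3  0.6] open 0.051558834819540114 0.0 q [-0.2   0.45  1.67  0.    1.02 -1.67]
```

```bash

python3 -m creep '[[0,0,0,0,0,0.15,0.6],[0,0,0,0,0,0.13,0.6],[0,0,0,0,0,0,0.6],[0,0,0,0,0,0,0.6],[0,0,0,0,0,0,0.6]]'
python3 go.py "[.5605,-.0702,.078]"
```

```text
t: 9.9
eef_pos: [0.5616, -0.0706, 0.1245]
orientation: [-3.141, 0.003, 3.035]
force: [0.5, 0.2, 0.2]
opening: 0.0516
grasp_force: 0.0
[.5605,-.0702,.078] units [0.0049 0.0014 0.1861]
turn [-0.0002  0.0016 -0.0003]
t 9.9 pos [ 0.5616 -0.0706  0.1245] rpy [-3.141e+00  3.000e-03  3.035e+00] F [0.5 0.2 0.2] open 0.05160451969534439 0.0 q [-0.21  0.54  1.72 -0.    0.88 -1.67]
```

```bash

python3 -m creep '[[0,0,0,0.004,0.001,0.09,0.6],[0,0,0,0,0,0.09,0.6],[0,0,0,0,0,0,0.6],[0,0,0,0,0,0,0],[0,0,0,0,0,0,0]]' 60
python3 -m creep '[[0,0,0,0,0,0,0],[0,0,0,0,0,0,0],[0,0,0,0,0,0,0],[0,0,0,0,0,0,0],[0,0,0,0,0,0,0]]' 
python3 go.py "[.5765,.0712,.078]"
```

```text
t: 10.4
eef_pos: [0.5606, -0.0701, 0.0795]
orientation: [-3.141, 0.003, 3.035]
force: [-0.2, 0.8, 0.5]
opening: 0.0229
grasp_force: 0.0
t: 10.9
eef_pos: [0.5606, -0.07, 0.0795]
orientation: [-3.141, 0.003, 3.035]
force: [-0.5, 0.5, 6.4]
opening: 0.013
grasp_force: 60.2
[.5765,.0712,.078] units [-0.0031  0.5684  0.0058]
turn [-0.0002  0.0017 -0.0002]
t 10.9 pos [ 0.5606 -0.07    0.0795] rpy [-3.141e+00  3.000e-03  3.035e+00] F [-0.5  0.5  6.4] open 0.013014510458887742 60.21124720573425 q [-0.21  0.61  1.74  0.    0.79 -1.67]
```

```bash

python3 -m creep '[[0,0,0,0,0,-0.002,0],[0,0,0,0,0.03,0,0],[0,0,0,0,0.05,0,0],[0,0,0,0,0.05,0,0],[0,0,0,0,0.05,0,0]]'
python3 -m creep '[[0,0,0,0,0.05,0,0],[0,0,0,0,0.05,0,0],[0,0,0,0,0.05,0,0],[0,0,0,0,0.05,0,0],[0,0,0,0,0.05,0,0]]' 
python3 -m creep '[[0,0,0,0,0.05,0,0],[0,0,0,0,0.05,0,0],[0,0,0,0,0.0406,0,0],[0,0,0,-0.002,0,0,0],[0,0,0,0,0,0,0]]' 
python3 go.py "[.5763,.0718,.08]"
python3 - <<'E'
from h import *
t=optics.grab_frame("top");s=optics.grab_frame("scene")
b=cv2.resize(s["frame"][120:240,200:360],(800,600),interpolation=cv2.INTER_CUBIC)
cv2.imwrite("pics/d.png",b[:,:,::-1])
for z,n in((.06,"saddle"),(.096,"ring")):print(n,[proj(s,np.array([.6411,.0648,z]))])
E
```

```text
t: 11.4
eef_pos: [0.5653, -0.0258, 0.0796]
orientation: [-3.14, 0.002, 3.035]
force: [1.4, 3.0, -8.3]
opening: 0.0129
grasp_force: 58.8
t: 11.9
eef_pos: [0.5719, 0.0365, 0.0797]
orientation: [-3.14, 0.002, 3.035]
force: [2.3, -1.2, -5.7]
opening: 0.0128
grasp_force: 59.2
t: 12.4
eef_pos: [0.5757, 0.073, 0.0795]
orientation: [3.14, 0.001, 3.035]
force: [-3.3, 7.1, 8.8]
opening: 0.0128
grasp_force: 61.7
[.5763,.0718,.08] units [-0.0027 -0.0044 -0.002 ]
turn [0.0008 0.0007 0.0002]
t 12.4 pos [0.5757 0.073  0.0795] rpy [3.140e+00 1.000e-03 3.035e+00] F [-3.3  7.1  8.8] open 0.012848394988183374 61.69294774532318 q [ 0.05  0.63  1.7   0.    0.81 -1.42]
saddle [array([297.56154668, 194.00401362])]
ring [array([298.6345169 , 187.30065793])]
```

View pics/d.png

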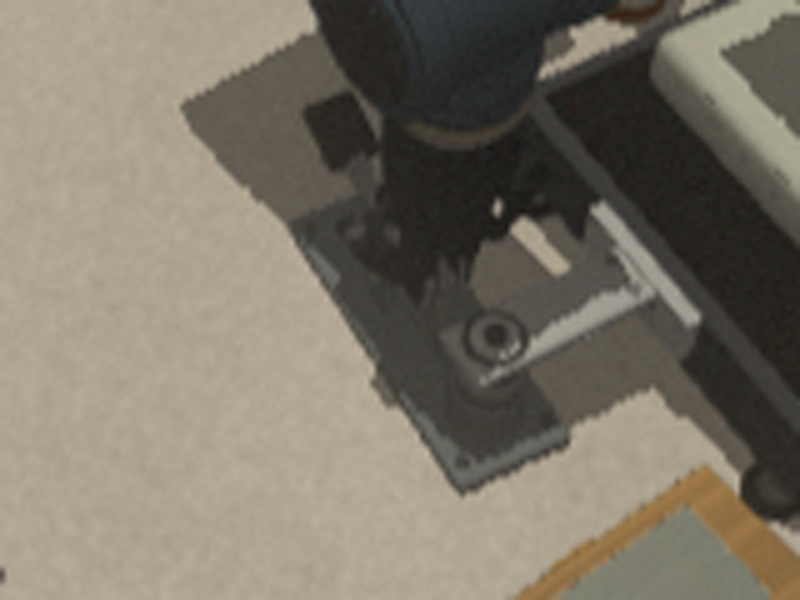

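The scene crop shows the lift ring at (495,336). The jack's front plate corners are near (463,486) and (568,430), and the saddle is hidden under the arm end.

```bash
python3 -m creep '[[0,0,0,0,0,0,0],[0,0,0,0,0,0,0],[0,0,0,0,0,0,0],[0,0,0,0,0,0,0],[0,0,0,0,0,0,0]]' 
python3 - <<'E'
from h import *
s=optics.grab_frame("scene")
B=lambda u,v:((u+.5)/5-.5+200,(v+.5)/5-.5+120)
a,b=plane(s,B(463,486),.012),plane(s,B(568,430),.012); c=plane(s,B(293,226),.012)
e=(b-a)/np.linalg.norm(b-a);x=np.array([e[1],-e[0],0]);print(a,b,np.linalg.norm(b-a),np.degrees(np.arctan2(x[1],x[0])))
d=a-c;print("left edge yaw",np.degrees(np.arctan2(d[1],d[0])),np.linalg.norm(d))
th=np.radians(-6.1);X=np.array([np.cos(th),np.sin(th),0]);print("saddle",(a+b)/2-.04*X,"ring",plane(s,B(495,336),.096))
S=bot.sense();print(S["eef_pos"],S["force"])
print("saddle by TCP",S["eef_pos"]+.065*X)
E
```

```text
t: 13.0
eef_pos: [0.5757, 0.0729, 0.0795]
orientation: [3.14, 0.001, 3.035]
force: [-3.3, 7.1, 7.3]
opening: 0.013
grasp_force: 61.7
[0.67475755 0.02483682 0.012     ] [0.67883887 0.10094406 0.012     ] 0.07621659384340494 -3.069602128028676
left edge yaw -5.779120406157838 0.21869263909119438
saddle [0.63702469 0.06714101 0.012     ] ring [0.63966903 0.06574891 0.096     ]
[0.57574946 0.07294701 0.07952224] [-2.53385411  7.45508642  8.32968085]
saddle by TCP [0.64038143 0.06603985 0.07952224]
```

```bash
python3 -m creep '[[0,0,0,-0.005,-0.005,0,0],[0,0,0,0,0,0,0],[0,0,0,0,0,0,0],[0,0,0,0,0,0,0],[0,0,0,0,0,0,0]]' 
python3 go.py "[.5765,.0718,.08]"
```

```text
t: 13.55
eef_pos: [0.5765, 0.0717, 0.0795]
orientation: [3.14, 0.0, 3.035]
force: [-5.2, 7.6, 9.8]
opening: 0.013
grasp_force: 61.9
[.5765,.0718,.08] units [ 0.      0.0003 -0.0021]
turn [ 0.001   0.0002 -0.0001]
t 13.55 pos [0.5765 0.0717 0.0795] rpy [3.14  0.    3.035] F [-5.2  7.6  9.8] open 0.01301362354180433 61.92271649837494 q [ 0.04  0.63  1.69  0.    0.82 -1.42]
```

```bash

python3 -m creep '[[0,0,0,0,0,0,0.3],[0,0,0,0,0,0,0.3],[0,0,0,0,0,0,0.4],[0,0,0,0,0,-0.05,0.4],[0,0,0,0,0,-0.1,0.4]]' 
python3 -m creep '[[0,0,0,0,0,-0.15,0.2],[0,0,0,0,0,-0.04,0],[0,0,0,0.15,0,0,0],[0,0,0,0.15,0,0,0],[0,0,0,0.15,0,0,0]]' 
python3 go.py "[.4502,.0852,.115]"
python3 - <<'E'
from h import *
s=optics.grab_frame("scene")
b=cv2.resize(s["frame"][120:240,200:360],(800,600),interpolation=cv2.INTER_CUBIC)
cv2.imwrite("pics/e.png",b[:,:,::-1])
E
```

```text
t: 14.05
eef_pos: [0.5756, 0.0704, 0.1154]
orientation: [-3.141, -0.003, 3.035]
force: [-0.1, -0.0, -0.2]
opening: 0.0342
grasp_force: 0.0
t: 14.55
eef_pos: [0.4631, 0.0825, 0.1635]
orientation: [-3.142, 0.0, 3.035]
force: [-0.1, 0.9, -0.4]
opening: -0.0001
grasp_force: 0.0
[.4502,.0852,.115] units [0.0525 0.0051 0.1941]
turn [-0.      0.0001 -0.0002]
t 14.55 pos [0.4631 0.0825 0.1635] rpy [-3.142  0.     3.035] F [-0.1  0.9 -0.4] open -7.240587648978057e-05 0.0 q [ 0.08  0.33  1.94 -0.    0.87 -1.39]
```

View pics/e.png

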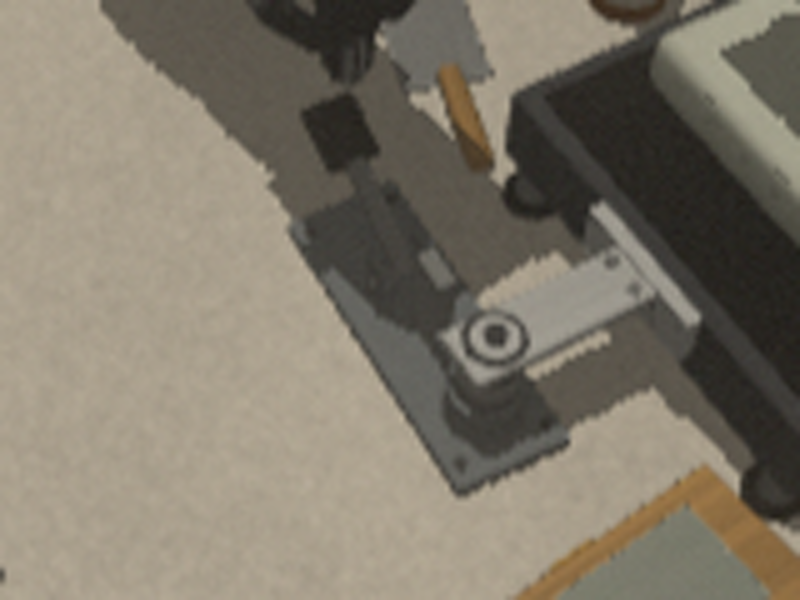

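The scene crop shows the ring at (495,336), the pad at (341,132), the jack front corners at about (461,490) and (569,435), and the gripper above the pad. I'll cross-check the centring in the top view.

```bash
python3 - <<'E'
from h import *
t=optics.grab_frame("top")
b=cv2.resize(t["frame"][160:260,190:310],(720,600),interpolation=cv2.INTER_CUBIC)
cv2.imwrite("pics/f.png",b[:,:,::-1])
E
```

```text
(no output)
```

View pics/f.png

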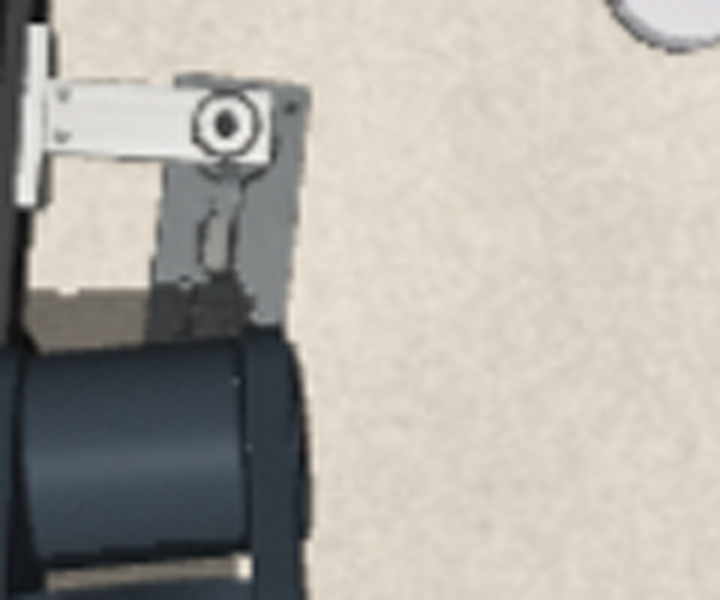

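The top crop shows the ring at (226,124), and the plate front corners at (177,74) and (309,88).

```bash
python3 - <<'E'
from h import *
t=optics.grab_frame("top");s=optics.grab_frame("scene")
A=lambda u,v:((u+.5)/6-.5+190,(v+.5)/6-.5+160)
B=lambda u,v:((u+.5)/5-.5+200,(v+.5)/5-.5+120)
th=np.radians(-6.1);X=np.array([np.cos(th),np.sin(th),0])
for f,a,b,r in((t,A(177,74),A(309,88),A(226,124)),(s,B(461,488),B(570,432),B(495,336))):
    a,b=plane(f,a,.012),plane(f,b,.012);print(np.linalg.norm(a-b),"saddle",(a+b)/2-.04*X,"ring",plane(f,r,.097))
E
```

```text
0.07779179104123059 saddle [0.64034613 0.06389892 0.012     ] ring [0.64138361 0.0652111  0.097     ]
0.07823330516519884 saddle [0.63813392 0.06631274 0.012     ] ring [0.64014825 0.0652804  0.097     ]
```

```bash

python3 -m creep '[[0,0,0,0.05,0.003,0.04,0],[0,0,0,0,0,0.08,0],[0,0,0,0,0,0.06,0],[0,0,0,0,0,0,0],[0,0,0,0,0,0,0]]' 
python3 go.py "[.4502,.0852,.0708]"
python3 -m creep '[[0,0,0,0,0,0.03,0],[0,0,0,0,0,0.03,0],[0,0,0,0,0,0.03,0],[0,0,0,0,0,0.02,0],[0,0,0,0,0,0,0]]' 
python3 -m creep '[[0,0,0,0,0,0.02,0],[0,0,0,0,0,0.02,0],[0,0,0,0,0,0.01,0],[0,0,0,0,0,0,0],[0,0,0,0,0,0,0]]' 
python3 go.py "[.4502,.0852,.0708]"
```

```text
t: 15.25
eef_pos: [0.4531, 0.0846, 0.1186]
orientation: [3.142, 0.0, 3.035]
force: [-0.3, 0.8, 0.1]
opening: 0.0002
grasp_force: 0.0
[.4502,.0852,.0708] units [0.0118 0.0013 0.1912]
turn [ 0.      0.0002 -0.0002]
t 15.25 pos [0.4531 0.0846 0.1186] rpy [3.142 0.    3.035] F [-0.3  0.8  0.1] open 0.00021015135748999334 0.0 q [ 0.08  0.4   1.99 -0.    0.75 -1.38]
t: 15.75
eef_pos: [0.452, 0.0847, 0.0904]
orientation: [-3.142, -0.001, 3.035]
force: [-3.7, 1.3, 12.4]
opening: -0.0002
grasp_force: 5.4
t: 16.25
eef_pos: [0.4514, 0.0848, 0.0782]
orientation: [-3.141, -0.002, 3.035]
force: [-6.6, 1.5, 12.1]
opening: -0.0001
grasp_force: 6.1
[.4502,.0852,.0708] units [0.0048 0.0013 0.0295]
turn [-0.0002 -0.0014 -0.    ]
t 16.25 pos [0.4514 0.0848 0.0782] rpy [-3.141e+00 -2.000e-03  3.035e+00] F [-6.6  1.5 12.1] open -0.0001300651057075588 6.058507449924946 q [ 0.08  0.47  2.01  0.    0.66 -1.38]
```

```bash

python3 -m creep '[[0,0,0,0.005,0,0.015,0],[0,0,0,0.005,0,0.015,0],[0,0,0,0,0,0.01,0],[0,0,0,0,0,0,0],[0,0,0,0,0,0,0]]' 
python3 go.py "[.4502,.0852,.0708]"
```

```text
t: 16.75
eef_pos: [0.4501, 0.0849, 0.0686]
orientation: [3.141, 0.001, 3.035]
force: [-2.0, -0.2, 13.7]
opening: 0.0001
grasp_force: 6.3
[.4502,.0852,.0708] units [-0.0003  0.0011 -0.0089]
turn [ 0.0001  0.0004 -0.    ]
t 16.75 pos [0.4501 0.0849 0.0686] rpy [3.141e+00 1.000e-03 3.035e+00] F [-2.  -0.2 13.7] open 6.622664067782946e-05 6.259131138212979 q [ 0.08  0.49  2.02 -0.    0.63 -1.38]
```

```bash

python3 -m creep '[[0,0,0,0,0,0.008,0],[0,0,0,0,0,0.004,0],[0,0,0,0,0,0,0],[0,0,0,0,0,0,0],[0,0,0,0,0,0,0]]' 
python3 go.py "[.4502,.0852,.0708]"
```

```text
t: 17.25
eef_pos: [0.45, 0.085, 0.0663]
orientation: [3.142, 0.001, 3.035]
force: [-7.6, 0.0, 26.8]
opening: 0.0001
grasp_force: 13.3
[.4502,.0852,.0708] units [-0.0005  0.001  -0.018 ]
turn [0.0001 0.0004 0.0001]
t 17.25 pos [0.45   0.085  0.0663] rpy [3.142e+00 1.000e-03 3.035e+00] F [-7.6  0.  26.8] open 0.00013519060011057724 13.347947532311082 q [ 0.08  0.49  2.02 -0.    0.63 -1.38]
```

```bash
cat > lift.py <<'E'
from h import *
s=optics.grab_frame("scene")
cv2.imwrite("pics/now.png",cv2.resize(s["frame"][120:240,200:360],(800,600),interpolation=cv2.INTER_CUBIC)[:,:,::-1])
e=cv2.imread("pics/e.png");n=cv2.imread("pics/now.png")
def shift(c,h=30,r=60):
    T=e[c[1]-h:c[1]+h,c[0]-h:c[0]+h];W=n[c[1]-r:c[1]+r,c[0]-r:c[0]+r]
    m=cv2.matchTemplate(W,T,cv2.TM_CCOEFF_NORMED);_,v,_,l=cv2.minMaxLoc(m);return (l[0]-r+h)/5,(l[1]-r+h)/5,round(v,2)
P=np.array([.641,.065,.097])
print("ring px shift",shift((495,336)),"expected for +16mm",proj(s,P+[0,0,.016])-proj(s,P))
print("jack front corner shift",shift((461,488)))
E
python3 lift.py; python3 go.py
```

```text
ring px shift (1.6, -3.6, 0.88) expected for +16mm [ 0.49831867 -3.11111475]
jack front corner shift (0.0, 0.0, 1.0)
turn [ 0.0001  0.0004 -0.    ]
t 17.3 pos [0.45   0.085  0.0663] rpy [3.142e+00 1.000e-03 3.035e+00] F [-7.5 -0.  26.2] open -0.0002127650155020067 13.343109476845711 q [ 0.08  0.49  2.02 -0.    0.63 -1.38]
```

```bash

python3 -m creep '[[0,0,0,0,0,-0.03,0],[0,0,0,0,0,-0.03,0],[0,0,0,0,0,-0.03,0],[0,0,0,0,0,-0.03,0],[0,0,0,-0.01,0,-0.03,0]]' 
python3 -m creep '[[0,0,0,0,0,-0.03,0],[0,0,0,0,0,-0.03,0],[0,0,0,0,0,-0.02,0],[0,0,0,0,0,0,0],[0,0,0,0,0,0,0]]' 
python3 -m creep '[[0,0,0,0,0,0,0],[0,0,0,0,0,0,0],[0,0,0,0,0,0,0],[0,0,0,0,0,0,0],[0,0,0,0,0,0,0]]' 
python3 lift.py; python3 go.py "[.453,.0848,.118]" "[.45,.085,.066]"
```

```text
t: 17.8
eef_pos: [0.4524, 0.0846, 0.1031]
orientation: [3.142, 0.0, 3.035]
force: [1.0, -1.1, 0.5]
opening: 0.0003
grasp_force: 0.6
t: 18.3
eef_pos: [0.452, 0.0846, 0.1226]
orientation: [-3.142, -0.0, 3.035]
force: [0.4, 0.2, -0.1]
opening: 0.0003
grasp_force: 0.0
t: 18.8
eef_pos: [0.4522, 0.0846, 0.1227]
orientation: [-3.142, -0.0, 3.035]
force: [-0.5, -0.1, 0.0]
opening: -0.0
grasp_force: 0.0
ring px shift (0.0, 0.0, 1.0) expected for +16mm [ 0.49831867 -3.11111475]
jack front corner shift (0.0, 0.0, 1.0)
[.453,.0848,.118] units [-0.003   0.0009  0.019 ]
[.45,.085,.066] units [0.009  0.0004 0.227 ]
turn [-0.     -0.     -0.0001]
t 18.85 pos [0.4522 0.0847 0.1228] rpy [-3.142 -0.     3.035] F [-0.1  0.1  1. ] open -0.00026344029590092186 0.0 q [ 0.08  0.39  1.99 -0.    0.76 -1.38]
```

View pics/now.png

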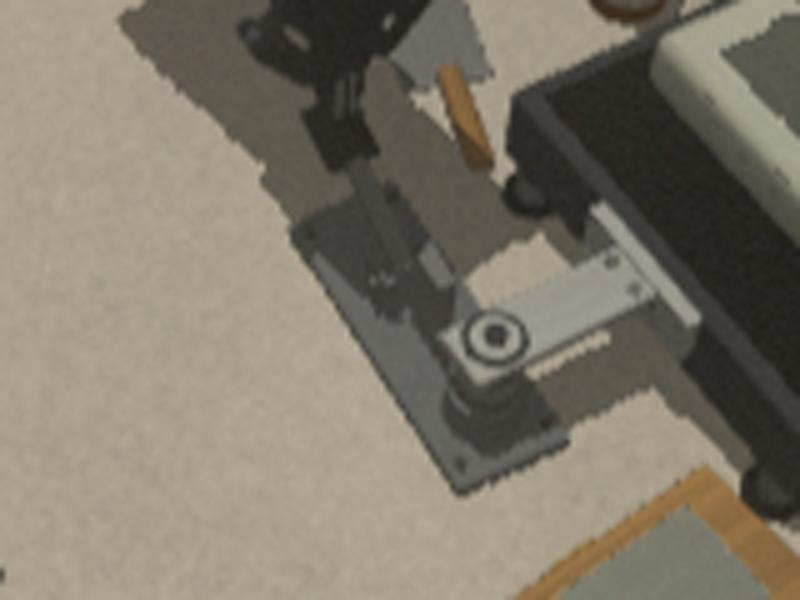

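The handle pad is fully back up at (341,132), the arm end is lowered with the ring at (495,336), and the jack hasn't moved. Now the second press, which I'll hold.

```bash

python3 -m creep '[[0,0,0,0,0,0.03,0],[0,0,0,0,0,0.03,0],[0,0,0,0,0,0.03,0],[0,0,0,0,0,0.03,0],[0,0,0,0.002,0,0.03,0]]' 
python3 -m creep '[[0,0,0,0.004,0,0.03,0],[0,0,0,0.004,0,0.02,0],[0,0,0,0.002,0,0.02,0],[0,0,0,0,0,0.01,0],[0,0,0,0,0,0,0]]' 
python3 -m creep '[[0,0,0,0,0,0.004,0],[0,0,0,0,0,0.004,0],[0,0,0,0,0,0,0],[0,0,0,0,0,0,0],[0,0,0,0,0,0,0]]' 
python3 lift.py; python3 go.py "[.45,.085,.066]"
```

```text
t: 19.35
eef_pos: [0.4513, 0.0847, 0.0848]
orientation: [-3.141, -0.001, 3.035]
force: [-6.1, 1.1, 13.6]
opening: -0.0001
grasp_force: 6.4
t: 19.85
eef_pos: [0.4488, 0.085, 0.0659]
orientation: [-3.141, -0.001, 3.035]
force: [-11.7, -1.2, 33.1]
opening: -0.0001
grasp_force: 16.4
t: 20.35
eef_pos: [0.4488, 0.0851, 0.065]
orientation: [-3.141, -0.001, 3.035]
force: [-17.2, -1.2, 50.9]
opening: 0.0001
grasp_force: 25.4
ring px shift (1.6, -3.8, 0.9) expected for +16mm [ 0.49831867 -3.11111475]
jack front corner shift (0.0, 0.0, 1.0)
[.45,.085,.066] units [-0.0047  0.0002 -0.0039]
turn [-0.0001 -0.0006  0.0001]
t 20.4 pos [0.4488 0.0851 0.065 ] rpy [-3.141e+00 -1.000e-03  3.035e+00] F [-16.3  -0.   51.1] open 0.0001958762794789697 25.3891378082335 q [ 0.09  0.5   2.02  0.    0.62 -1.38]
```

```bash

python3 -m creep '[[0,0,0,0,0,-0.004,0],[0,0,0,-0.003,0,-0.004,0],[0,0,0,0,0,0,0],[0,0,0,0,0,0,0],[0,0,0,0,0,0,0]]' 
python3 -m creep '[[0,0,0,0,0,0,0],[0,0,0,0,0,0,0],[0,0,0,0,0,0,0],[0,0,0,0,0,0,0],[0,0,0,0,0,0,0]]' 
python3 lift.py
```

```text
t: 20.9
eef_pos: [0.4489, 0.085, 0.0659]
orientation: [-3.141, -0.003, 3.035]
force: [-13.9, 0.3, 33.1]
opening: 0.0
grasp_force: 16.5
t: 21.4
eef_pos: [0.4489, 0.085, 0.0659]
orientation: [-3.141, -0.003, 3.035]
force: [-13.9, 0.5, 33.3]
opening: -0.0001
grasp_force: 16.5
ring px shift (1.6, -3.8, 0.89) expected for +16mm [ 0.49831867 -3.11111475]
jack front corner shift (0.0, 0.0, 1.0)
```

The hold is steady at 33 N, the lift arm is raised and the jack hasn't moved, so I'm handing in.

```bash
python3 -c "from station import bot;print(bot.finish_job())"
```

```text
the job is handed in; nothing more can be done
None
```

The job is handed in at about 21 s, with no verdict returned: keys pressed large, small, medium to their stops; jack's saddle within about 2 mm of the lift point by camera; handle pumped once, then held down at about 33 N with the lift arm up about 16 mm or more (that second press briefly hit 51 N at the fingertips before I eased off).

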